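# Burnish the inner edge of a tube

## Task

Take the orange-handled burnishing tool out of its wooden stand and run its steel cone once all the way round the inside top edge of the aluminium tube, anticlockwise seen from above, from the red mark on the blue holder back round to the red mark, pressing outward lightly and steadily with about 4 N; never press hard. Then put the tool back upright in its stand, let go, and leave the other things where they are.

Things in the scene. Friction and masses are not known exactly. Their poses are not given: they have to be found in the camera images.
- burnisher: burnishing tool, about 0.12 kg, upright in the stand. Origin: centre of its flat tip (5 mm across); z up along the tool. Steel cone, straight flank, 5 mm across at the tip to 20 mm at z = 13 mm, 20 mm to z = 16, 10 mm shank to 30, black round guard 32 mm across from z = 30 to 34, orange square handle 22 x 22 mm from 34 to 84 (3 mm cap), flat sides square to its x and y: grasp these from above.
- stand: fixed wooden block 56 x 56 x 45 mm; origin at the centre of its underside, z up. In the middle of its top is a round hole 26 mm across, 36 mm deep; the tool hangs in it tip down, its guard resting flat on the top, so that the tip is 15 mm above this origin.
- holder: fixed blue tube holder: round base plate 128 mm across, 10 mm thick, and a round cup 112 mm across, top at z = 40 mm. Origin: centre of the plate's underside, z up. The red mark on cup and plate lies in direction -x of this frame; the way round from it is -x, -y, +x, +y, -x. An upright aluminium tube stands in the cup's rubber liner. Contact with the holder includes the tube. More than 14 N from the tool spoils it.
- rim (a point): point on the holder's axis at the height of the tube's open top rim (70 mm over the bench). Bore empty to 54 mm below, wall 6 mm. The bore is oval, 67 x 64 mm, turned any way, and its centre is 2.5 to 4 mm from this point in an unknown direction: find and follow the edge by force. The rubber lets the tube shift sideways 0.5 mm per N (at most 9 mm), springing back; it is rigid up and down.
- start (a point): point on the holder, level with the tube's rim, on the side of the red mark, 26 mm from the holder's axis: near here the tip starts and ends. Keep the tip inside the bore 2 to 13 mm below the rim (at 7 mm the cone meets the edge 6 mm from its axis), tool within 15 degrees of upright; in each eighth of the circle push 1 to 8 N for 0.3 s on end.
- battery_0: small black and orange block battery 50x27x18 mm; bystander
- tape_roll: blue roll of tape, 100 mm across, 24 mm high; bystander
- driver_red: red screwdriver 188 mm long, lying; bystander
There are look-alikes about, which are no part of the job. What is shaped like the burnisher but pink or white is not meant.

How it is judged:
By the outcome, as a careful person would: the job done as asked, in the order asked, and still so for the second after the job is handed in, with the robot touching nothing.
It also fails if it takes over 67 s, if anything falls off the work surface, if the arm or the gripper's body presses on something with over 40 N, if the wrist force passes 120 N, or if a joint passes its speed limit or range.

## Robot

A 7-joint arm with a two-finger parallel gripper is mounted at the origin on the work surface; the furniture and walls round the work are solid. World frame = base frame: x ahead of the robot, y to its left, z up, the work surface at z = 0. Lengths are in m, angles in rad, forces in N, time in s.
With the tool pointing down it reaches from about 0.4 to 0.85 m from the base axis. Payload 4.5 kg.
Tool frame: the origin (TCP) lies midway between the tips of the shut fingers; the grasp point (between the pads) lies 19 mm behind it; z points along the fingers, y is the line along which they close (so a half turn about z gives the same grasp; the last joint's range is limited). The gripper opens to 88 mm and grips with 3 to 60 N. Pads are 18 mm wide; open, the fingers measure 123 mm over their backs; the gripper's body (75 mm by 187 mm) begins 45 mm behind the grasp point.
Start: joints at [0.034, 0.689, -0.195, 1.565, 0.157, 0.902, -0.215], TCP at [0.625, 0, 0.239] pointing down, gripper open.
Joint ranges: [-3.01, 3.01], [-0.46, 2.08], [-1.47, 1.51], [0.13, 2.56], [-1, 4.14], [0.04, 2.09], [-2.66, 2.66]. Speed limits (rad/s): [2.57, 2.57, 3.14, 3.14, 3.14, 3.14, 3.14].

## Interface

Orientations are given as [roll, pitch, yaw] about the fixed x, y, z axes, in that order (R = Rz(yaw) Ry(pitch) Rx(roll)).
In Python, from cell import * gives the robot as it stands.
- The arm moves only by the tool move_arm, never from a script. Its argument "commands" is a list of rows, each a list of 7 numbers: the shift along the tool's x, y, z in m, then the turn, a rotation vector about the tool's x, y, z in degrees, then the finger opening in m, from 0 to 0.0881. In form: [[x, y, z, wx, wy, wz, hand], ...]. A call has exactly 10 rows; each row shifts and turns the commanded pose from where the row before left it, along the tool's axes as they then stand; what a row does not reach is not made up. A row lasts 1/8 s, in which the tool goes at most 62.5 mm and 10.7 degrees, less where a joint would pass 70% of its speed; a pose out of reach is approached as far as the arm can. A call with a gripper value outside its range is refused whole. The fingers move at their own pace and stop on an object; "force" is the grip in N (left out, the last holds). Time passes only in rows, so rows that do not move let the fingers close, or fill a call up. It gives the time, the measured TCP pose, the force, the opening and the grip force at its end, in the units of the state.
- observe(): the state, without advancing time (a new reading comes with each control period).
- snapshot(name): name is "scene" or "side" or "wrist"; returns a dict with "pixels" (384x512x3 uint8, red, green, blue), "K" (3x3 intrinsics, pixels), "R" (3x3) and "t" (3): a world point X has camera coordinates R X + t. Camera axes: x right, y down, z forward; pixel columns grow to the right and rows downward; lengths in m; the calibration is good to about 2 mm. A picture is of the moment at which its call begins. There is no depth.
- close_job(): hands the job in; it is judged then, once.
Trained networks look in the newest picture that a camera, given by its name, has taken for a name from the list of things; names that differ only in an ending like _2 or _b are one class to them, and where a whole thing is asked for, a point or a joint stands for the part that bears it (a point fixed in the world has none). Each returns a list of dicts, best first, with "p" (0 to 1); they miss things now and then, are a little off and sometimes report something else, mostly with a low value. They report only what shows in the picture. A call takes as long as a camera call. They do not tell look-alikes from the thing itself.
- silhouettes(label, camera): "pixels" (384x512 bool, what is visible of it) and "rect" ([left, top, right, bottom] in pixels, round what is visible of it).
The state is a dict: "time": time; "joints": joint angles; "qvel": joint speeds; "tau": joint torques, N m; "position": TCP position; "eef_rot": TCP orientation; "contact_force": force on the tool from outside, world axes, zero at the start; "ft_torque": the same for the moment, N m; "gripper_width": opening from 0.0 (shut) to 1.0 (fully open); "grasp_force": force on a finger pad.
Only numpy, scipy, OpenCV 4.12 (cv2) and the standard library are available. Lean on these libraries where they do the work, as an engineer would, in place of code of your own. Each camera call takes 0.05 s, during which the arm holds its last target. There are 200 camera calls.

## Working session

There is one attempt and no reset: what is moved stays moved. The work goes in short steps, Python scripts to look and compute and a tool call to move; the robot and the scene stay as the last step left them, time stands still between calls to the robot, and variables do not carry over. Pictures are saved under pics/ and viewed, at most 10 in all, crops included, and the job is handed in when it is done.

Besides the shell and the picture viewer there is one more tool, called after "Request:" as name([rows], argument=value, ...), one row to a line, values as JSON. move_arm: Moves the arm, as the interface text tells. Its arguments: {"type":"object","properties":{"commands":{"type":"array","items":{"type":"array","items":{"type":"number"}}},"force":{"type":"number"}},"required":["commands"]}

```bash
mkdir -p pics
cat > h.py <<'E'
from cell import *
import numpy as np, cv2
def snap(c,f=None):
    s=snapshot(c)
    if f: cv2.imwrite('pics/'+f,s["pixels"][:,:,::-1])
    return s
def ray(s,u,v,z):
    K,R,t=map(np.array,(s["K"],s["R"],s["t"]))
    d=R.T@np.linalg.solve(K,[u,v,1.]); c=-R.T@t
    return c+d*(z-c[2])/d[2]
def proj(s,X):
    p=np.array(s["K"])@(np.array(s["R"])@np.array(X)+np.array(s["t"])); return p[:2]/p[2]
E
python3 - <<'E'
from h import *
ims=[]
for c in ("scene","side","wrist"):
    s=snap(c); ims.append(s["pixels"][:,:,::-1])
    print(c,-np.array(s["R"]).T@s["t"])
    for l in ("burnisher","stand","holder"):
        for d in silhouettes(l,c):
            m=d["pixels"]; ys,xs=np.nonzero(m); print(c,l,round(d["p"],2),d["rect"],len(xs), xs.mean().round(1),ys.mean().round(1), s["pixels"][m].mean(0).round() if len(xs) else "")
cv2.imwrite('pics/a.png',cv2.resize(np.hstack(ims[:2]),(800,300),interpolation=cv2.INTER_AREA))
cv2.imwrite('pics/w.png',ims[2])
print(observe())
E
```

```text
scene [0.08864068 0.80679862 0.48546528]
scene burnisher 0.77 [247.3, 303.2, 283.5, 337.8] 709 264.8 320.2 [190. 113. 128.]
scene burnisher 0.76 [185.9, 249.6, 203.9, 267.4] 217 195.3 258.0 [189. 186. 169.]
scene burnisher 0.63 [289.9, 200.1, 302.4, 223.1] 241 295.6 212.7 [118.  57.  24.]
scene burnisher 0.58 [308.0, 175.7, 347.9, 214.7] 1024 328.2 193.7 [ 80.  88. 101.]
scene burnisher 0.24 [125.2, 233.5, 171.5, 270.5] 316 143.9 259.6 [191.  47.  40.]
scene stand 0.75 [280.7, 215.2, 310.7, 248.8] 604 295.2 231.2 [112.  67.  38.]
scene holder 0.86 [310.2, 174.8, 346.0, 207.6] 1024 327.9 192.8 [ 81.  89. 103.]
side [1.22213658 0.51053095 1.13376417]
side burnisher 0.74 [379.3, 184.8, 400.4, 201.4] 231 390.0 191.6 [177. 113. 126.]
side burnisher 0.5 [275.3, 144.8, 287.9, 168.0] 167 282.3 157.1 [108.  64.  42.]
side burnisher 0.42 [313.9, 234.1, 336.9, 246.8] 172 325.3 240.5 [182. 176. 166.]
side stand 0.98 [268.4, 153.4, 293.3, 184.5] 401 281.5 170.0 [109.  71.  49.]
side holder 0.55 [191.3, 129.1, 227.6, 156.8] 443 212.5 143.8 [56. 66. 84.]
wrist [0.62514606 0.08253403 0.38491076]
wri
[... 239 characters left out ...]
.6, 'joints': array([ 0.03377733,  0.68907031, -0.19462014,  1.56533698,  0.15730916,
        0.90255544, -0.21512609]), 'qvel': array([ 0.00351069,  0.00101847, -0.00077836,  0.00112623,  0.00060614,
       -0.00134826, -0.00044713]), 'tau': array([ 1.27007563e-03, -5.27249801e+01, -1.26611777e+00, -1.53679830e+01,
       -5.19384351e-02, -3.65953729e-04,  3.85413284e-05]), 'position': array([6.24988663e-01, 4.34475557e-05, 2.38751886e-01]), 'eef_rot': array([ 3.14157599e+00, -2.43123438e-07,  1.57084104e+00]), 'contact_force': array([-0.51295331,  0.28770623, -0.24750975]), 'ft_torque': array([-0.00673591,  0.01838136,  0.06074446]), 'grasp_force': 0.0, 'gripper_width': 1.0004832275782238}
```

View pics/a.png

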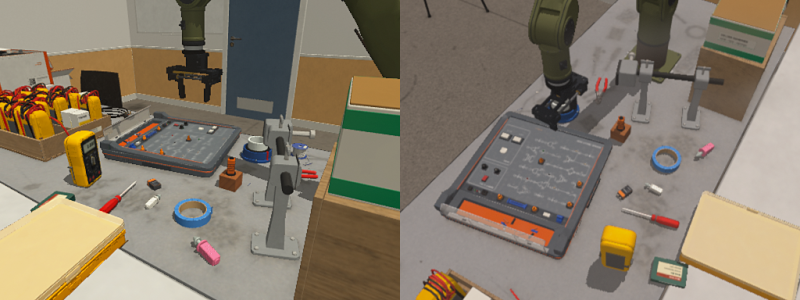

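View pics/w.png

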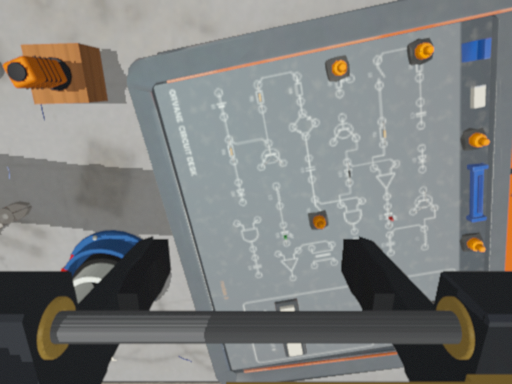

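Candidates: orange in the stand at scene (295,213), wrist (39,73); pink lying at scene (265,320); white lying at scene (195,258). I choose the orange one in the wooden stand. The holder shows at wrist (97,258) with its red mark near (66,268).

Run:
```python
from h import *
s=snap("wrist")
print("opt axis",np.array(s["R"])[2], "fx",s["K"][0][0])
print("toptop stand", [ray(s,u,v,.045).round(4) for u,v in((22,43),(32,104),(92,46),(104,102))])
print("handle cap",ray(s,14,72,.114),"holder rect pts",[ray(s,u,v,.04).round(3) for u,v in((66,268),(105,232))])
c=snap("scene")
im=cv2.resize(c["pixels"][130:270,230:380,::-1],(600,560),interpolation=cv2.INTER_CUBIC);cv2.imwrite('pics/c1.png',im)
for P in ((.5,.1,0),(.4,.0,0),(.4,.1,0),(.5,0,0),(.5,-.1,0),(.4,.2,0),(.3,.1,0)): print(P,proj(c,P).round(),proj(s,P).round())
```

```text
opt axis [ 3.18083776e-04 -3.13156311e-01 -9.49701545e-01] fx 320.8564963272704
toptop stand [array([0.3997, 0.1226, 0.045 ]), array([0.3969, 0.0657, 0.045 ]), array([0.467 , 0.1199, 0.045 ]), array([0.4708, 0.0676, 0.045 ])]
handle cap [0.43433426 0.09354674 0.114     ] holder rect pts [array([ 0.393, -0.129,  0.04 ]), array([ 0.448, -0.08 ,  0.04 ])]
(0.5, 0.1, 0) [268. 231.] [144.  70.]
(0.4, 0.0, 0) [318. 225.] [ 71. 158.]
(0.4, 0.1, 0) [302. 241.] [55. 70.]
(0.5, 0, 0) [286. 215.] [153. 158.]
(0.5, -0.1, 0) [301. 202.] [160. 232.]
(0.4, 0.2, 0) [283. 262.] [ 35. -34.]
(0.3, 0.1, 0) [341. 254.] [-35.  70.]
```

View pics/c1.png

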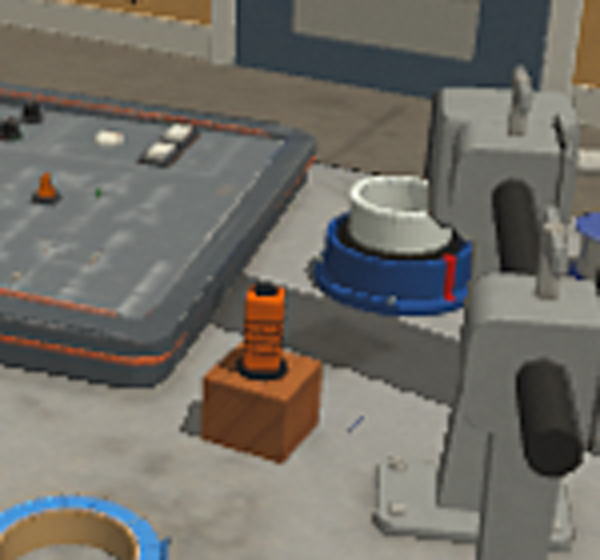

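The crop confirms an orange square handle in the wooden block (scene ~(296,212)); red mark on the cup at scene (342,199). A grey clamp stands close on the robot side. Moving the wrist camera over both.

Request:
move_arm([
  [-0.006,-0.022,-0.01,0,0,0,0.088],
  [-0.006,-0.022,-0.01,0,0,0,0.088],
  [-0.006,-0.022,-0.01,0,0,0,0.088],
  [-0.006,-0.022,-0.01,0,0,0,0.088],
  [-0.006,-0.022,-0.01,0,0,0,0.088],
  [-0.005,-0.022,-0.01,0,0,0,0.088],
  [-0.005,-0.022,-0.01,0,0,0,0.088],
  [0,-0.021,-0.01,0,0,0,0.088],
  [0,0,0,0,0,0,0.088],
  [0,0,0,0,0,0,0.088],
])

```text
time: 1.95
position: [0.4509, -0.0399, 0.3187]
eef_rot: [3.14, -0.0, 1.571]
contact_force: [-0.3, -0.5, 0.3]
gripper_width: 0.999
grasp_force: 0.0
```

Run:
```python
from h import *
s=snap("wrist"); im=s["pixels"][:,:,::-1]
cv2.imwrite('pics/w2.png',cv2.resize(im,(800,600),interpolation=cv2.INTER_CUBIC))
for l in ("burnisher","stand","holder"):
    for d in silhouettes(l,"wrist"): print(l,d["p"],d["rect"])
sd=snap("side"); print([ray(sd,u,v,0).round(3) for u,v in((311,156),(378,151))])
print(observe()["position"])
```

```text
burnisher 0.8 [220.2, 18.7, 248.2, 58.3]
stand 0.57 [207.8, 13.8, 255.7, 70.0]
holder 0.93 [206.7, 184.6, 287.0, 266.3]
[array([0.323, 0.135, 0.   ]), array([0.202, 0.299, 0.   ])]
[ 0.45040908 -0.0398536   0.31833125]
```

View pics/w2.png

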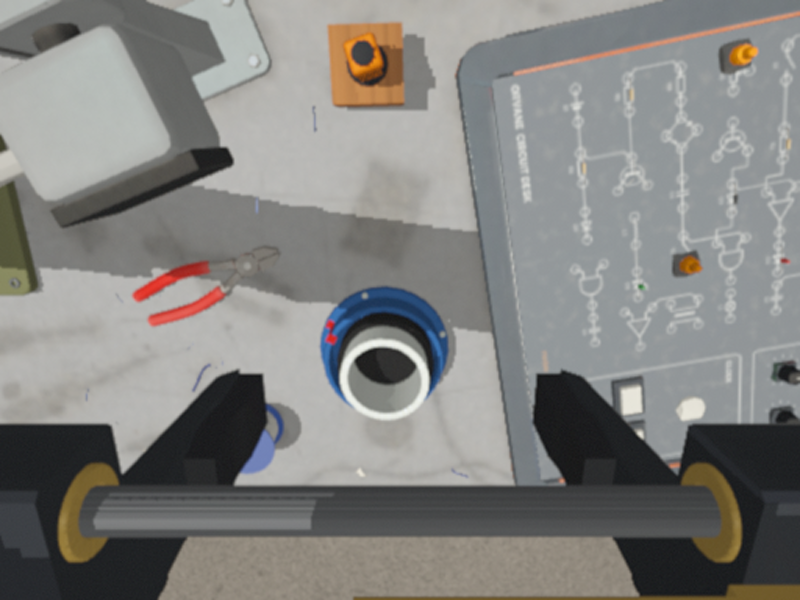

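Run:
```python
from h import *
from scipy.optimize import least_squares
s=snap("wrist"); c=snap("scene"); sd=snap("side")
for n,(u,v) in {"blackcorner":(232,155),"headTR":(120,30),"headBR":(170,150)}.items():
    for z in (.1,.15,.2,.25):
        P=ray(s,u*.64,v*.64,z); print(n,P.round(3),"crop",((proj(c,P)-[230,130])*4).round(),"side",proj(sd,P).round())
im=s["pixels"].astype(int); R,G,B=im[...,0],im[...,1],im[...,2]
roi=np.zeros(R.shape,bool); roi[175:275,200:292]=1
blue=((B>R+50)&roi).astype(np.uint8); blue=(cv2.connectedComponentsWithStats(blue)[1]); 
n=np.bincount(blue[blue>0]).argmax(); m=(blue==n).astype(np.uint8)
cn=max(cv2.findContours(m,0,cv2.CHAIN_APPROX_NONE)[0],key=len)[:,0]
hull=cv2.convexHull(cn)[:,0].astype(float)
P=np.array([ray(s,u,v,.01)[:2] for u,v in cn])
ctr=np.array([.45,-.12])
for _ in range(20):
    d=np.linalg.norm(P-ctr,axis=1); k=(abs(d-.064)<.004)&(P[:,1]>ctr[1]-.02)
    ctr=least_squares(lambda q:np.linalg.norm(P[k]-q,axis=1)-.064,ctr,loss="soft_l1",f_scale=.001).x
print("holder ctr",ctr,k.sum(),(np.linalg.norm(P[k]-ctr,axis=1)-.064).std())
# rim outer check: bright
red=(R>G+60)&(R>B+60)&roi; lab=cv2.connectedComponentsWithStats(red.astype(np.uint8))
for i in range(1,lab[0]):
    q=lab[3][i]; print("red",lab[2][i],q, [np.degrees(np.arctan2(*(ray(s,*q,z)[:2]-ctr)[::-1])).round(1) for z in (.01,.04)],[np.linalg.norm(ray(s,*q,z)[:2]-ctr).round(4) for z in(.01,.04)])
print("stand top corners",[ray(s,u*.64,v*.64,.045)[:2].round(4) for u,v in((328,23),(402,23),(404,104),(330,106))])
print("cap",ray(s,363*.64,53*.64,.099)[:2])
```

```text
blackcorner [0.334 0.03  0.1  ] crop [446. 284.] side [279. 121.]
blackcorner [0.35  0.031 0.15 ] crop [428. 204.] side [278. 113.]
blackcorner [0.366 0.033 0.2  ] crop [408. 121.] side [276. 103.]
blackcorner [0.382 0.035 0.25 ] crop [388.  35.] side [274.  93.]
headTR [0.269 0.108 0.1  ] crop [510. 365.] side [314. 118.]
headTR [0.294 0.099 0.15 ] crop [481. 266.] side [308. 109.]
headTR [0.319 0.09  0.2  ] crop [452. 166.] side [303. 100.]
headTR [0.344 0.081 0.25 ] crop [422.  66.] side [296.  91.]
headBR [0.291 0.033 0.1  ] crop [514. 303.] side [288. 113.]
headBR [0.313 0.034 0.15 ] crop [486. 219.] side [285. 105.]
headBR [0.335 0.036 0.2  ] crop [458. 132.] side [282.  97.]
headBR [0.357 0.037 0.25 ] crop [429.  43.] side [279.  88.]
holder ctr [ 0.45143225 -0.1249421 ] 23 0.0018619398060527822
red [210 205   4   6  19] [211.52631579 207.36842105] [np.float64(-174.6), np.float64(175.4)] [np.float64(0.0676), np.float64(0.0632)]
red [210 214   6   6  27] [212.2962963  216.59259259] [np.float64(-162.2), np.float64(-171.8)] [np.float64(0.0702), np.float64(0.0631)]
stand top corners [array([0.3978, 0.1221]), array([0.4529, 0.122 ]), array([0.4546, 0.0657]), array([0.3967, 0.0643])]
cap [0.42689781 0.09417777]
```

Request:
move_arm([
  [0.0149,-0.0039,0.0087,0,0,10,0.06],
  [0.014,-0.0064,0.0087,0,0,10,0.06],
  [0.0127,-0.0088,0.0087,0,0,10,0.06],
  [0.011,-0.0108,0.0087,0,0,10,0.06],
  [0.0089,-0.0126,0.0087,0,0,10,0.06],
  [0.0066,-0.0139,0.0087,0,0,10,0.06],
  [0.0041,-0.0149,0.0087,0,0,10,0.06],
  [0.0014,-0.0153,0.0087,0,0,10,0.06],
  [-0.0013,-0.0154,0.0087,0,0,10,0.06],
  [0,0,0,0,0,0,0.06],
])

```text
time: 3.6
position: [0.4144, 0.0952, 0.24]
eef_rot: [3.141, 0.001, 0.005]
contact_force: [0.8, -0.5, -0.3]
gripper_width: 0.682
grasp_force: 0.0
```

Run:
```python
from h import *
print(observe()["position"],observe()["eef_rot"],observe()["joints"].round(2))
s=snap("wrist"); sd=snap("side")
p=proj(s,(.4255,.0935,.09)).astype(int); print(p)
x0,y0=max(p[0]-50,0),max(p[1]-60,0); print("crop org",x0,y0)
a=cv2.resize(s["pixels"][y0:y0+120,x0:x0+80,::-1],(400,600),interpolation=cv2.INTER_CUBIC)
b=cv2.resize(sd["pixels"][40:200,230:430,::-1],(400,320),interpolation=cv2.INTER_CUBIC)
b2=cv2.resize(s["pixels"][:,:,::-1],(400,280))
cv2.imwrite('pics/c2.png',np.hstack([a,np.vstack([b,b2])]))
```

```text
[0.4144196  0.0952185  0.23997491] [3.14111198e+00 1.18493159e-03 4.53834135e-03] [-0.46  0.45  0.19  2.15 -0.15  0.56 -1.73]
[258 165]
crop org 208 105
```

View pics/c2.png

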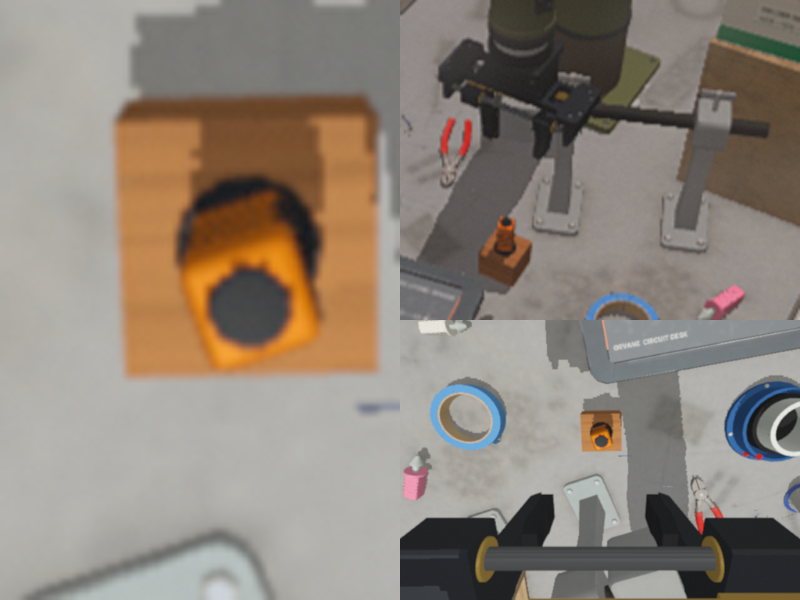

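The crop shows the orange handle turned about 18° (edge (213,368)–(320,332)), black cap centre at crop (250,305) → wrist px (258,166). No contact with the clamp so far.

Run:
```python
from h import *
s=snap("wrist"); sd=snap("side")
print("cap",ray(s,258,166,.099))
for q in ((182,270),(213,368),(320,332),(292,245)): print(ray(s,208+q[0]/5,105+q[1]/5,.097)[:2].round(4))
print("stand",[ray(s,208+a/5,105+b/5,.045)[:2].round(4) for a,b in((117,120),(377,118),(377,370),(127,375))])
for z in (.1,.15,.2,.25): print(z,proj(sd,(.2,.3,z)).round(), ray(s,(615-400)*1.28,(545-320)*384/280,z).round(3),ray(s,(675-400)*1.28,(535-320)*384/280,z).round(3))
print(observe()["position"])
```

```text
cap [0.42754334 0.09262107 0.099     ]
[0.4336 0.1052]
[0.4149 0.0995]
[0.4219 0.0795]
[0.4383 0.085 ]
stand [array([0.4544, 0.1204]), array([0.4549, 0.0657]), array([0.3998, 0.064 ]), array([0.3985, 0.1194])]
0.1 [385. 128.] [0.271 0.073 0.1  ] [ 0.289 -0.007  0.1  ]
0.15 [389. 115.] [0.311 0.077 0.15 ] [0.325 0.011 0.15 ]
0.2 [392. 102.] [0.35  0.081 0.2  ] [0.362 0.028 0.2  ]
0.25 [396.  88.] [0.389 0.085 0.25 ] [0.398 0.046 0.25 ]
[0.41535696 0.09357584 0.24079571]
```

Request:
move_arm([
  [0.0118,0.0012,0.01,0,0,-9,0.06],
  [0,0,0.01,0,0,-9,0.06],
  [0,0,0.02,0,0,0,0.06],
  [0,0,0.02,0,0,0,0.06],
  [0,0,0.02,0,0,0,0.06],
  [0,0,0.02,0,0,0,0.06],
  [0,0,0.02,0,0,0,0.06],
  [0,0,0.01,0,0,0,0.06],
  [0,0,0,0,0,0,0.06],
  [0,0,0,0,0,0,0.06],
])

```text
time: 5.05
position: [0.4272, 0.093, 0.111]
eef_rot: [3.142, -0.001, 0.314]
contact_force: [1.1, -0.3, -0.1]
gripper_width: 0.681
grasp_force: 0.0
```

Request:
move_arm([
  [0,0,0.015,0,0,0,0.06],
  [0,0,0.015,0,0,0,0.06],
  [0,0,0.012,0,0,0,0.06],
  [0,0,0.01,0,0,0,0.06],
  [0,0,0,0,0,0,0.04],
  [0,0,0,0,0,0,0.02],
  [0,0,0,0,0,0,0.015],
  [0,0,0,0,0,0,0.015],
  [0,0,0,0,0,0,0.015],
  [0,0,0,0,0,0,0.015],
], force=45)

```text
time: 6.3
position: [0.4269, 0.0931, 0.0587]
eef_rot: [3.142, -0.001, 0.314]
contact_force: [-0.2, -0.4, 4.7]
gripper_width: 0.241
grasp_force: 44.9
```

Request:
move_arm([
  [0,0,-0.01,0,0,0,0.015],
  [0,0,-0.015,0,0,0,0.015],
  [0,0,-0.025,0,0,0,0.015],
  [0,0,-0.025,0,0,0,0.015],
  [-0.0126,0.0309,-0.018,0,0,0,0.015],
  [-0.0126,0.0309,-0.018,0,0,0,0.015],
  [-0.0126,0.0309,-0.018,0,0,0,0.015],
  [-0.0126,0.0309,-0.018,0,0,0,0.015],
  [-0.0126,0.0309,-0.018,0,0,0,0.015],
  [-0.0126,0.0309,-0.018,0,0,0,0.015],
])

```text
time: 7.55
position: [0.4113, -0.1077, 0.2424]
eef_rot: [-3.142, 0.0, 0.314]
contact_force: [0.3, -0.2, -1.8]
gripper_width: 0.247
grasp_force: 44.9
```

Request:
move_arm([
  [-0.0126,0.0309,-0.018,0,0,0,0.015],
  [0,0,0,0,0,0,0.015],
  [0,0,0,0,0,0,0.015],
  [0,0,0,0,0,0,0.015],
  [0,0,0,0,0,0,0.015],
  [0,0,0,0,0,0,0.015],
  [0,0,0,0,0,0,0.015],
  [0,0,0,0,0,0,0.015],
  [0,0,0,0,0,0,0.015],
  [0,0,0,0,0,0,0.015],
])

```text
time: 8.8
position: [0.4097, -0.14, 0.2594]
eef_rot: [3.142, -0.0, 0.314]
contact_force: [-0.2, -0.6, -0.9]
gripper_width: 0.246
grasp_force: 44.9
```

Run:
```python
from h import *
print(observe()["contact_force"],observe()["position"])
s=snap("wrist","holder_raw.png"); np.savez("hs.npz",**s)
p=proj(s,(.451,-.125,.05)).astype(int);print(p)
x0,y0=p[0]-80,max(0,p[1]-80); print(x0,y0)
cv2.imwrite('pics/c3.png',cv2.resize(s["pixels"][y0:y0+150,x0:x0+160,::-1],(640,600),interpolation=cv2.INTER_CUBIC))
```

```text
[-0.23613097 -0.63284688 -0.87466948] [ 0.40965968 -0.139952    0.25942498]
[254 123]
174 43
```

View pics/c3.png

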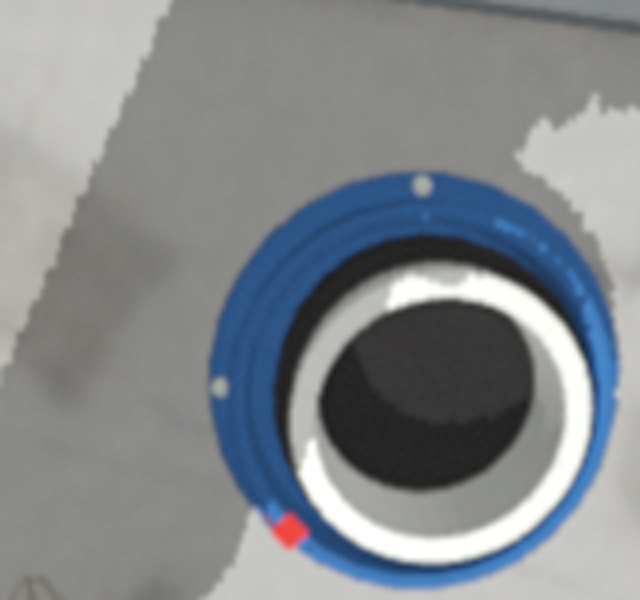

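The crop shows the blue plate spanning (210..617, 172..587), rim inner edge about (318..567, 297..537), red mark at (290,530): the centre lies about 2.5 cm off my first estimate, so I refit.

```bash
cat > fit.py <<'E'
from h import *
from scipy.optimize import least_squares
s=dict(np.load("hs.npz"))
W=lambda u,v,z: ray(s,174+u/4,43+v/4,z)[:2]
hsv=cv2.cvtColor(s["pixels"],cv2.COLOR_RGB2HSV); m=((hsv[...,0]>100)&(hsv[...,0]<125)&(hsv[...,1]>130)).astype(np.uint8); m[:80]=0;m[200:]=0;m[:,:215]=0;m[:,335:]=0
cn=max(cv2.findContours(m,0,cv2.CHAIN_APPROX_NONE)[0],key=len)
h=cv2.convexHull(cn)[:,0]
P=np.array([ray(s,u,v,.01)[:2] for u,v in h])
f=lambda q:np.linalg.norm(P-q,axis=1)-.064
r=least_squares(f,P.mean(0),loss="soft_l1",f_scale=.0005); c=r.x
print("ctr",c.round(4),"res",(f(c)*1e3).round(1))
print("pts",[W(*p,.01).round(4) for p in((210,385),(617,380),(415,172),(430,587))])
b=[np.degrees(np.arctan2(*(W(*p,.01)-c)[::-1])).round(1) for p in((422,185),(220,387))]; print("bolts",b)
print("red",[(np.degrees(np.arctan2(*(W(290,530,z)-c)[::-1])).round(1),np.linalg.norm(W(290,530,z)-c).round(4)) for z in(.01,.04)])
for nm,L in {"outer":((290,420),(593,410),(440,262),(430,565)),"inner":((318,400),(567,400),(440,297),(440,537))}.items():
    Q=np.array([W(*p,.07) for p in L]); print(nm,Q.round(4).tolist(),"mean",((Q[0]+Q[1]+Q[2]+Q[3])/4).round(4))
E
python3 fit.py
```

```text
ctr [ 0.4352 -0.1586] res [-0.5 -0.6 -0.5 -0.6 -0.8 -0.8 -0.8 -1.  -1.2 -1.3 -1.6 -1.7 -2.5 -2.3
 -2.2 -1.9 -1.7 -1.2 -1.  -1.1 -1.3 -1.1 -1.4 -2.1 -2.4 -2.7 -3.1 -3.4
 -3.6 -2.9 -2.8 -2.5 -2.4 -1.9 -1.7 -1.7 -1.6 -1.4 -1.1 -1.1 -0.5 -0.7
 -0.4 -0.6 -0.5 -0.4]
pts [array([ 0.4177, -0.0988]), array([ 0.4577, -0.2174]), array([ 0.496 , -0.1384]), array([ 0.3769, -0.185 ])]
bolts [np.float64(16.4), np.float64(106.9)]
red [(np.float64(157.4), np.float64(0.0585)), (np.float64(152.3), np.float64(0.0519))]
outer [[0.426, -0.1238], [0.453, -0.1987], [0.4762, -0.1479], [0.3997, -0.1721]] mean [ 0.4387 -0.1606]
inner [[0.4333, -0.1292], [0.4534, -0.1913], [0.468, -0.1508], [0.408, -0.1721]] mean [ 0.4407 -0.1608]
```

Request:
move_arm([
  [0.0036,0.0073,0,0,0,0,0.015],
  [0.0036,0.0073,0,0,0,0,0.015],
  [0,0,0.025,0,0,0,0.015],
  [0,0,0.025,0,0,0,0.015],
  [0,0,0.025,0,0,0,0.015],
  [0,0,0.025,0,0,0,0.015],
  [0,0,0.02,0,0,0,0.015],
  [0,0,0.01,0,0,0,0.015],
  [0,0,0.01,0,0,0,0.015],
  [0,0,0,0,0,0,0.015],
])

```text
time: 10.1
position: [0.421, -0.1517, 0.1191]
eef_rot: [-3.141, 0.0, 0.314]
contact_force: [0.0, 1.1, -1.1]
gripper_width: 0.246
grasp_force: 44.9
```

Run:
```python
from h import *
for i in range(3):
    o=observe(); print(o["position"].round(4),o["contact_force"].round(2)); s=snap("wrist")
c2=snap("scene")
b=cv2.resize(c2["pixels"][120:230,280:390,::-1],(500,500),interpolation=cv2.INTER_CUBIC)
cv2.imwrite('pics/c4.png',b)
print(proj(s,(.437,-.16,.05)))
```

```text
[ 0.421  -0.1517  0.1191] [ 0.04  1.1  -1.1 ]
[ 0.4212 -0.1517  0.1195] [ 0.03  0.53 -0.96]
[ 0.4213 -0.1517  0.1197] [-0.33 -1.17 -1.  ]
[274.50512307 190.36336379]
```

View pics/c4.png

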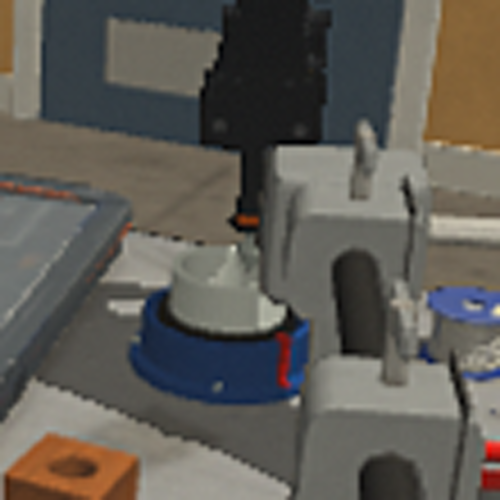

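Request:
move_arm([
  [0,0,0.004,0,0,0,0.015],
  [0,0,0.004,0,0,0,0.015],
  [0,0,0.005,0,0,0,0.015],
  [-0.0008,-0.0008,0,0,0,0,0.015],
  [-0.0008,-0.0008,0,0,0,0,0.015],
  [-0.0008,-0.0008,0,0,0,0,0.015],
  [-0.0007,-0.0007,0,0,0,0,0.015],
  [-0.0007,-0.0007,0,0,0,0,0.015],
  [0,0,0,0,0,0,0.015],
  [0,0,0,0,0,0,0.015],
])

```text
time: 11.55
position: [0.4163, -0.1491, 0.1064]
eef_rot: [3.142, -0.0, 0.314]
contact_force: [0.2, -0.9, -1.4]
gripper_width: 0.243
grasp_force: 44.9
```

```bash
cat > rd.py <<'E'
from h import *
import sys
def read(n=3):
    P=[];F=[]
    for i in range(n):
        if i: snapshot("scene")
        o=observe();P.append(o["position"]);F.append(o["contact_force"])
    return np.mean(P,0),np.mean(F,0),o["time"]
if __name__=="__main__":
    p,f,t=read(); print(t,p.round(5),f.round(2))
    c=snapshot("scene"); 
    for q in ((342.2,199.3),):
        for z in(.02,.03):
            w=ray(c,*q,z)[:2]-[.437,-.16]; print(np.degrees(np.arctan2(*w[::-1])).round(1),np.linalg.norm(w).round(4))
E
python3 rd.py
```

```text
11.65 [ 0.41629 -0.14916  0.10644] [-0.28 -0.45 -1.05]
162.1 0.052
146.9 0.0667
```

Request:
move_arm([
  [-0.0003,-0.0004,0,0,0,0,0.015],
  [-0.0004,-0.0003,0,0,0,0,0.015],
  [-0.0003,-0.0004,0,0,0,0,0.015],
  [-0.0004,-0.0003,0,0,0,0,0.015],
  [-0.0003,-0.0004,0,0,0,0,0.015],
  [0,0,0,0,0,0,0.015],
  [0,0,0,0,0,0,0.015],
  [0,0,0,0,0,0,0.015],
  [0,0,0,0,0,0,0.015],
  [0,0,0,0,0,0,0.015],
])

```text
time: 12.95
position: [0.4141, -0.148, 0.1064]
eef_rot: [3.141, -0.0, 0.314]
contact_force: [0.9, -0.7, -0.5]
gripper_width: 0.247
grasp_force: 44.9
```

```bash
python3 rd.py
```

```text
13.05 [ 0.41413 -0.14799  0.10643] [ 0.91 -0.52 -0.65]
162.1 0.052
146.9 0.0667
```

```bash
cat > plan.py <<'E'
from rd import *
import json,os
from scipy.optimize import least_squares
A=json.load(open("log.json")) if os.path.exists("log.json") else []
p,f,t=read(); A.append([*p,*f]); json.dump(A,open("log.json","w"))
step=float(sys.argv[1]); Ft=4.0
D=np.array(A); X=D[:,:2]*1e3; F=D[:,3:5]
c0=np.array([439.,-160.])
def ang(X,c): return np.arctan2(*(X-c).T[::-1])
def rho(q,th): return q[2]+q[3]*np.cos(2*th)+q[4]*np.sin(2*th)
def res(q):
    th=ang(X,q[:2]); n=np.c_[np.cos(th),np.sin(th)]; Fr=-(F*n).sum(1)
    e=np.linalg.norm(X-q[:2],axis=1)-Fr/2-rho(q,th)
    w=np.where(Fr>.6,1/.25,.3)
    return np.r_[e*w,(q[:2]-c0)/1.2,(q[2]-26.6)/.4,q[3:]/.6]
q=least_squares(res,[*c0,26.6,0,0]).x
c=q[:2]; th=ang(X[-1:],c)[0]; n=np.array([np.cos(th),np.sin(th)]); tn=np.array([-n[1],n[0]])
yaw=observe()["eef_rot"][2]; T=np.array([[np.cos(yaw),np.sin(yaw)],[np.sin(yaw),-np.cos(yaw)]])
a=np.degrees(np.arctan2(*(X[-1]-[437,-160])[::-1]))
print("t",t,"Fr %.2f Ft %.2f Fz %.2f"%(-F[-1]@n,F[-1]@tn,D[-1,5]),"z",p[2].round(4),"axis ang %.1f bore ang %.1f"%(a%360,np.degrees(th)%360),"q",q.round(2))
pr=X[-1]
for k in range(1,5):
    al=th+np.radians(step)*k/2; tg=c+(rho(q,al)+Ft/2)*np.array([np.cos(al),np.sin(al)])
    print("row x5:",(T@(tg-pr)/5/1e3).round(5)); pr=tg
E
python3 plan.py 20
```

```text
t 13.2 Fr 0.68 Ft 0.20 Fz -0.72 z 0.1064 axis ang 152.3 bore ang 154.2 q [ 4.3855e+02 -1.5978e+02  2.6660e+01  8.0000e-02 -1.0000e-01]
row x5: [-0.00086  0.00056]
row x5: [-0.00048  0.00088]
row x5: [-0.00032  0.00095]
row x5: [-0.00014  0.00099]
```

Request:
move_arm([
  [-0.0004,-0.0004,0,0,0,0,0.015],
  [-0.0004,-0.0004,0,0,0,0,0.015],
  [-0.0004,-0.0004,0,0,0,0,0.015],
  [0,0,0,0,0,0,0.015],
  [0,0,0,0,0,0,0.015],
  [0,0,0,0,0,0,0.015],
  [0,0,0,0,0,0,0.015],
  [0,0,0,0,0,0,0.015],
  [0,0,0,0,0,0,0.015],
  [0,0,0,0,0,0,0.015],
])

```text
time: 14.45
position: [0.4127, -0.1472, 0.1065]
eef_rot: [3.141, -0.0, 0.314]
contact_force: [2.5, -1.1, -1.2]
gripper_width: 0.249
grasp_force: 44.9
```

```bash
python3 plan.py 20
```

```text
t 14.55 Fr 3.09 Ft 0.73 Fz -0.83 z 0.1064 axis ang 152.3 bore ang 154.0 q [ 4.3840e+02 -1.5975e+02  2.6670e+01  1.0000e-01 -1.3000e-01]
row x5: [-0.00067  0.00075]
row x5: [-0.00048  0.00088]
row x5: [-0.00032  0.00095]
row x5: [-0.00015  0.00099]
```

Request:
move_arm([
  [-0.00067,0.00075,0,0,0,0,0.015],
  [-0.00067,0.00075,0,0,0,0,0.015],
  [-0.00067,0.00075,0,0,0,0,0.015],
  [-0.00067,0.00075,0,0,0,0,0.015],
  [-0.00067,0.00075,0,0,0,0,0.015],
  [-0.00048,0.00088,0,0,0,0,0.015],
  [-0.00048,0.00088,0,0,0,0,0.015],
  [-0.00048,0.00088,0,0,0,0,0.015],
  [-0.00048,0.00088,0,0,0,0,0.015],
  [-0.00048,0.00088,0,0,0,0,0.015],
])

```text
time: 15.8
position: [0.4095, -0.1567, 0.1064]
eef_rot: [-3.141, 0.0, 0.314]
contact_force: [3.5, 1.2, 0.6]
gripper_width: 0.243
grasp_force: 44.9
```

```bash
python3 plan.py 20
```

```text
t 15.9 Fr 3.54 Ft -1.69 Fz 1.08 z 0.1064 axis ang 173.3 bore ang 173.2 q [ 4.3809e+02 -1.6019e+02  2.6690e+01  2.8000e-01  8.0000e-02]
row x5: [-0.00038  0.00093]
row x5: [-0.00017  0.001  ]
row x5: [1.00e-05 1.01e-03]
row x5: [0.00019 0.00099]
```

Request:
move_arm([
  [-0.00038,0.00093,0,0,0,0,0.015],
  [-0.00038,0.00093,0,0,0,0,0.015],
  [-0.00038,0.00093,0,0,0,0,0.015],
  [-0.00038,0.00093,0,0,0,0,0.015],
  [-0.00038,0.00093,0,0,0,0,0.015],
  [-0.00017,0.001,0,0,0,0,0.015],
  [-0.00017,0.001,0,0,0,0,0.015],
  [-0.00017,0.001,0,0,0,0,0.015],
  [-0.00017,0.001,0,0,0,0,0.015],
  [-0.00017,0.001,0,0,0,0,0.015],
])

```text
time: 17.15
position: [0.4098, -0.1667, 0.1064]
eef_rot: [-3.141, 0.0, 0.314]
contact_force: [2.7, 2.7, 1.4]
gripper_width: 0.244
grasp_force: 44.9
```

```bash
python3 plan.py 20
```

```text
t 17.25 Fr 2.61 Ft -2.04 Fz 0.83 z 0.1064 axis ang 194.1 bore ang 192.5 q [ 4.3768e+02 -1.6063e+02  2.6760e+01  1.7000e-01  3.3000e-01]
row x5: [-0.00013  0.001  ]
row x5: [0.00016 0.001  ]
row x5: [0.00034 0.00095]
row x5: [0.00051 0.00088]
```

Request:
move_arm([
  [-0.00015,0.001,0,0,0,0,0.015],
  [-0.00015,0.001,0,0,0,0,0.015],
  [-0.00015,0.001,0,0,0,0,0.015],
  [-0.00015,0.001,0,0,0,0,0.015],
  [-0.00015,0.001,0,0,0,0,0.015],
  [0.00014,0.001,0,0,0,0,0.015],
  [0.00014,0.001,0,0,0,0,0.015],
  [0.00014,0.001,0,0,0,0,0.015],
  [0.00014,0.001,0,0,0,0,0.015],
  [0.00014,0.001,0,0,0,0,0.015],
])

```text
time: 18.5
position: [0.4127, -0.176, 0.1064]
eef_rot: [-3.141, 0.0, 0.314]
contact_force: [2.4, 5.2, 1.1]
gripper_width: 0.246
grasp_force: 44.9
```

```bash
sed -i 's#Fr/2-#Fr/1.6-#; s#Ft/2)#Ft/1.6)#' plan.py; python3 plan.py 20
```

```text
t 18.6 Fr 4.54 Ft -2.95 Fz 1.12 z 0.1064 axis ang 213.6 bore ang 211.8 q [ 4.3809e+02 -1.6040e+02  2.6690e+01  2.3000e-01  2.8000e-01]
row x5: [0.00039 0.00096]
row x5: [0.00051 0.00089]
row x5: [0.00066 0.00078]
row x5: [0.00078 0.00065]
```

Request:
move_arm([
  [0.00039,0.00096,0,0,0,0,0.015],
  [0.00039,0.00096,0,0,0,0,0.015],
  [0.00039,0.00096,0,0,0,0,0.015],
  [0.00039,0.00096,0,0,0,0,0.015],
  [0.00039,0.00096,0,0,0,0,0.015],
  [0.00051,0.00089,0,0,0,0,0.015],
  [0.00051,0.00089,0,0,0,0,0.015],
  [0.00051,0.00089,0,0,0,0,0.015],
  [0.00051,0.00089,0,0,0,0,0.015],
  [0.00051,0.00089,0,0,0,0,0.015],
])

```text
time: 19.85
position: [0.4186, -0.183, 0.1062]
eef_rot: [-3.139, 0.003, 0.314]
contact_force: [1.9, 5.2, 2.0]
gripper_width: 0.247
grasp_force: 44.9
```

```bash
python3 plan.py 20
```

```text
t 19.95 Fr 4.61 Ft -2.50 Fz 1.32 z 0.1062 axis ang 231.6 bore ang 229.4 q [ 4.3808e+02 -1.6043e+02  2.6700e+01  2.1000e-01  2.7000e-01]
row x5: [0.00069 0.00077]
row x5: [0.00076 0.00069]
row x5: [0.00086 0.00054]
row x5: [0.00094 0.00039]
```

Request:
move_arm([
  [0.00069,0.00077,0,0,0,0,0.015],
  [0.00069,0.00077,0,0,0,0,0.015],
  [0.00069,0.00077,0,0,0,0,0.015],
  [0.00069,0.00077,0,0,0,0,0.015],
  [0.00069,0.00077,0,0,0,0,0.015],
  [0.00076,0.00069,0,0,0,0,0.015],
  [0.00076,0.00069,0,0,0,0,0.015],
  [0.00076,0.00069,0,0,0,0,0.015],
  [0.00076,0.00069,0,0,0,0,0.015],
  [0.00076,0.00069,0,0,0,0,0.015],
])

```text
time: 21.2
position: [0.4292, -0.1885, 0.1064]
eef_rot: [3.142, 0.0, 0.314]
contact_force: [-0.3, 2.6, 0.4]
gripper_width: 0.244
grasp_force: 44.9
```

```bash
python3 plan.py 20; python3 -c "
from cell import *
print(observe()['joints'].round(3),observe()['eef_rot'].round(4))"
```

```text
t 21.3 Fr 2.31 Ft -1.35 Fz 0.44 z 0.1064 axis ang 254.9 bore ang 251.8 q [ 4.3815e+02 -1.6160e+02  2.6890e+01  3.0000e-02 -3.9000e-01]
row x5: [0.00077 0.00067]
row x5: [0.00094 0.00039]
row x5: [0.001   0.00022]
row x5: [1.03e-03 4.00e-05]
[ 0.325  0.733 -0.016  2.145  0.042  0.264 -0.984] [ 3.1414 -0.      0.314 ]
```

Request:
move_arm([
  [0.00075,0.0007,0,0,0,0,0.015],
  [0.00075,0.0007,0,0,0,0,0.015],
  [0.00076,0.00068,0,0,0,0,0.015],
  [0.00077,0.00065,0,0,0,0,0.015],
  [0.00077,0.00065,0,0,0,0,0.015],
  [0.00094,0.00039,0,0,0,0,0.015],
  [0.00094,0.00039,0,0,0,0,0.015],
  [0.00094,0.00039,0,0,0,0,0.015],
  [0.00094,0.00039,0,0,0,0,0.015],
  [0.00094,0.00039,0,0,0,0,0.015],
])

```text
time: 22.55
position: [0.4389, -0.1908, 0.1064]
eef_rot: [-3.141, 0.0, 0.314]
contact_force: [-1.8, 3.3, 1.2]
gripper_width: 0.247
grasp_force: 44.9
```

```bash
python3 plan.py 20
```

```text
t 22.65 Fr 3.10 Ft -1.66 Fz 0.78 z 0.1064 axis ang 273.9 bore ang 271.6 q [ 4.3827e+02 -1.6195e+02  2.6940e+01  1.1000e-01 -6.1000e-01]
row x5: [0.00097 0.00033]
row x5: [1.03e-03 6.00e-05]
row x5: [ 0.00103 -0.00012]
row x5: [ 0.001   -0.00032]
```

Request:
move_arm([
  [0.00097,0.00035,0,0,0,0,0.015],
  [0.00097,0.00035,0,0,0,0,0.015],
  [0.00097,0.00033,0,0,0,0,0.015],
  [0.00097,0.00033,0,0,0,0,0.015],
  [0.00097,0.00033,0,0,0,0,0.015],
  [0.00103,6e-05,0,0,0,0,0.015],
  [0.00103,6e-05,0,0,0,0,0.015],
  [0.00103,6e-05,0,0,0,0,0.015],
  [0.00103,6e-05,0,0,0,0,0.015],
  [0.00103,6e-05,0,0,0,0,0.015],
])

```text
time: 23.9
position: [0.449, -0.1897, 0.1064]
eef_rot: [-3.142, 0.0, 0.314]
contact_force: [-4.1, 2.2, 0.9]
gripper_width: 0.247
grasp_force: 44.9
```

```bash
python3 plan.py 20
```

```text
t 24.0 Fr 3.67 Ft -2.69 Fz 1.00 z 0.1064 axis ang 292.3 bore ang 291.4 q [ 4.3834e+02 -1.6203e+02  2.6960e+01  1.6000e-01 -6.6000e-01]
row x5: [ 1.04e-03 -8.00e-05]
row x5: [ 0.001   -0.00031]
row x5: [ 0.00093 -0.00049]
row x5: [ 0.00082 -0.00066]
```

Request:
move_arm([
  [0.00104,-8e-05,0,0,0,0,0.015],
  [0.00104,-8e-05,0,0,0,0,0.015],
  [0.00104,-8e-05,0,0,0,0,0.015],
  [0.00104,-8e-05,0,0,0,0,0.015],
  [0.00104,-8e-05,0,0,0,0,0.015],
  [0.001,-0.00031,0,0,0,0,0.015],
  [0.001,-0.00031,0,0,0,0,0.015],
  [0.001,-0.00031,0,0,0,0,0.015],
  [0.001,-0.00031,0,0,0,0,0.015],
  [0.001,-0.00031,0,0,0,0,0.015],
])

```text
time: 25.25
position: [0.4581, -0.1847, 0.1064]
eef_rot: [3.142, 0.0, 0.314]
contact_force: [-4.8, 0.5, 1.0]
gripper_width: 0.244
grasp_force: 44.9
```

```bash
python3 plan.py 20
```

```text
t 25.35 Fr 4.15 Ft -3.07 Fz 0.97 z 0.1064 axis ang 310.6 bore ang 311.3 q [ 4.3829e+02 -1.6202e+02  2.6940e+01  1.3000e-01 -6.5000e-01]
row x5: [ 0.00092 -0.0005 ]
row x5: [ 0.00082 -0.00066]
row x5: [ 0.00068 -0.0008 ]
row x5: [ 0.00052 -0.0009 ]
```

Request:
move_arm([
  [0.00092,-0.0005,0,0,0,0,0.015],
  [0.00092,-0.0005,0,0,0,0,0.015],
  [0.00092,-0.0005,0,0,0,0,0.015],
  [0.00092,-0.0005,0,0,0,0,0.015],
  [0.00092,-0.0005,0,0,0,0,0.015],
  [0.00082,-0.00066,0,0,0,0,0.015],
  [0.00082,-0.00066,0,0,0,0,0.015],
  [0.00082,-0.00066,0,0,0,0,0.015],
  [0.00082,-0.00066,0,0,0,0,0.015],
  [0.00082,-0.00066,0,0,0,0,0.015],
])

```text
time: 26.6
position: [0.4643, -0.1773, 0.1065]
eef_rot: [3.141, 0.001, 0.313]
contact_force: [-5.8, -1.3, 0.9]
gripper_width: 0.243
grasp_force: 44.9
```

```bash
python3 plan.py 20
```

```text
t 26.7 Fr 4.14 Ft -3.24 Fz 1.21 z 0.1065 axis ang 327.8 bore ang 329.7 q [ 4.3832e+02 -1.6201e+02  2.6960e+01  1.5000e-01 -6.4000e-01]
row x5: [ 0.00069 -0.00079]
row x5: [ 0.00054 -0.00089]
row x5: [ 0.00037 -0.00097]
row x5: [ 0.00019 -0.00101]
```

Request:
move_arm([
  [0.00068,-0.00079,0,0,0,0,0.015],
  [0.00068,-0.00079,0,0,0,0,0.015],
  [0.00068,-0.00079,0,0,0,0,0.015],
  [0.00068,-0.00079,0,0,0,0,0.015],
  [0.00068,-0.00079,0,0,0,0,0.015],
  [0.00053,-0.00089,0,0,0,0,0.015],
  [0.00053,-0.00089,0,0,0,0,0.015],
  [0.00053,-0.00089,0,0,0,0,0.015],
  [0.00053,-0.00089,0,0,0,0,0.015],
  [0.00053,-0.00089,0,0,0,0,0.015],
])

```text
time: 27.95
position: [0.4677, -0.1684, 0.1066]
eef_rot: [3.139, 0.0, 0.312]
contact_force: [-5.5, -2.1, 1.2]
gripper_width: 0.245
grasp_force: 44.9
```

```bash
python3 plan.py 20
```

```text
t 28.05 Fr 4.66 Ft -3.06 Fz 1.36 z 0.1066 axis ang 344.9 bore ang 348.1 q [ 4.3826e+02 -1.6207e+02  2.6900e+01  1.4000e-01 -6.8000e-01]
row x5: [ 0.00033 -0.00099]
row x5: [ 0.00022 -0.00101]
row x5: [ 4.00e-05 -1.02e-03]
row x5: [-0.00013 -0.001  ]
```

Request:
move_arm([
  [0.00033,-0.001,0,0,0,0,0.015],
  [0.00033,-0.001,0,0,0,0,0.015],
  [0.00033,-0.001,0,0,0,0,0.015],
  [0.00033,-0.001,0,0,0,0,0.015],
  [0.00033,-0.001,0,0,0,0,0.015],
  [0.00022,-0.00101,0,0,0,0,0.015],
  [0.00022,-0.00101,0,0,0,0,0.015],
  [0.00022,-0.00101,0,0,0,0,0.015],
  [0.00022,-0.00101,0,0,0,0,0.015],
  [0.00022,-0.00101,0,0,0,0,0.015],
])

```text
time: 29.3
position: [0.4681, -0.1587, 0.1068]
eef_rot: [3.138, -0.001, 0.312]
contact_force: [-4.6, -3.2, 1.3]
gripper_width: 0.249
grasp_force: 44.9
```

```bash
python3 plan.py 20
```

```text
t 29.4 Fr 4.84 Ft -3.42 Fz 1.65 z 0.1068 axis ang 2.5 bore ang 6.5 q [ 4.3828e+02 -1.6204e+02  2.6930e+01  1.3000e-01 -6.6000e-01]
row x5: [-4.00e-05 -1.04e-03]
row x5: [-0.0001  -0.00101]
row x5: [-0.00027 -0.00097]
row x5: [-0.00042 -0.00091]
```

Request:
move_arm([
  [-4e-05,-0.00104,0,0,0,0,0.015],
  [-4e-05,-0.00104,0,0,0,0,0.015],
  [-4e-05,-0.00104,0,0,0,0,0.015],
  [-4e-05,-0.00104,0,0,0,0,0.015],
  [-4e-05,-0.00104,0,0,0,0,0.015],
  [-0.00012,-0.00101,0,0,0,0,0.015],
  [-0.00012,-0.00101,0,0,0,0,0.015],
  [-0.00012,-0.00101,0,0,0,0,0.015],
  [-0.00012,-0.00101,0,0,0,0,0.015],
  [-0.00012,-0.00101,0,0,0,0,0.015],
])

```text
time: 30.65
position: [0.4653, -0.1498, 0.107]
eef_rot: [3.136, -0.003, 0.311]
contact_force: [-3.2, -5.0, 1.6]
gripper_width: 0.251
grasp_force: 44.9
```

```bash
python3 plan.py 20; python3 -c "
from cell import *
print(observe()['joints'].round(3),observe()['eef_rot'].round(4))"
```

```text
t 30.75 Fr 5.41 Ft -3.03 Fz 1.46 z 0.107 axis ang 20.0 bore ang 24.7 q [ 4.3824e+02 -1.6212e+02  2.6870e+01  1.7000e-01 -7.0000e-01]
row x5: [-0.0004  -0.00096]
row x5: [-0.00039 -0.00092]
row x5: [-0.00053 -0.00085]
row x5: [-0.00066 -0.00075]
[ 0.215  0.743  0.     2.093  0.01   0.3   -1.054] [ 3.1364e+00 -3.1000e-03  3.1160e-01]
```

Request:
move_arm([
  [-0.00046,-0.00096,0,0,0,0,0.015],
  [-0.00046,-0.00096,0,0,0,0,0.015],
  [-0.00046,-0.00096,0,0,0,0,0.015],
  [-0.00046,-0.00096,0,0,0,0,0.015],
  [-0.00046,-0.00096,0,0,0,0,0.015],
  [-0.00041,-0.00092,0,0,0,0,0.015],
  [-0.00041,-0.00092,0,0,0,0,0.015],
  [-0.00041,-0.00092,0,0,0,0,0.015],
  [-0.00041,-0.00092,0,0,0,0,0.015],
  [-0.00041,-0.00092,0,0,0,0,0.015],
])

```text
time: 32.0
position: [0.4598, -0.1422, 0.1072]
eef_rot: [3.135, -0.006, 0.312]
contact_force: [-1.5, -5.0, 1.6]
gripper_width: 0.247
grasp_force: 44.9
```

```bash
python3 plan.py 20
```

```text
t 32.1 Fr 4.51 Ft -2.74 Fz 1.61 z 0.1072 axis ang 38.1 bore ang 42.7 q [ 4.3828e+02 -1.6200e+02  2.6940e+01  1.0000e-01 -6.6000e-01]
row x5: [-0.00059 -0.00083]
row x5: [-0.00063 -0.00078]
row x5: [-0.00075 -0.00067]
row x5: [-0.00086 -0.00054]
```

Request:
move_arm([
  [-0.0006,-0.00083,0.0001,0,0,0,0.015],
  [-0.0006,-0.00083,0,0,0,0,0.015],
  [-0.0006,-0.00083,0.0001,0,0,0,0.015],
  [-0.0006,-0.00083,0,0,0,0,0.015],
  [-0.0006,-0.00083,0.0001,0,0,0,0.015],
  [-0.00063,-0.00078,0,0,0,0,0.015],
  [-0.00063,-0.00078,0,0,0,0,0.015],
  [-0.00063,-0.00078,0,0,0,0,0.015],
  [-0.00063,-0.00078,0,0,0,0,0.015],
  [-0.00063,-0.00078,0,0,0,0,0.015],
])

```text
time: 33.35
position: [0.4523, -0.1361, 0.1069]
eef_rot: [3.135, -0.008, 0.312]
contact_force: [0.3, -6.0, 1.9]
gripper_width: 0.241
grasp_force: 44.9
```

```bash
python3 plan.py 20
```

```text
t 33.45 Fr 4.63 Ft -3.03 Fz 1.31 z 0.1069 axis ang 57.6 bore ang 61.7 q [ 4.3829e+02 -1.6194e+02  2.6980e+01  5.0000e-02 -6.5000e-01]
row x5: [-0.00081 -0.00062]
row x5: [-0.00085 -0.00056]
row x5: [-0.00094 -0.00041]
row x5: [-0.001   -0.00024]
```

Request:
move_arm([
  [-0.00081,-0.00061,0,0,0,0,0.015],
  [-0.00081,-0.00061,0,0,0,0,0.015],
  [-0.00081,-0.00061,0,0,0,0,0.015],
  [-0.00081,-0.00061,0,0,0,0,0.015],
  [-0.00081,-0.00061,0,0,0,0,0.015],
  [-0.00085,-0.00056,0,0,0,0,0.015],
  [-0.00085,-0.00056,0,0,0,0,0.015],
  [-0.00085,-0.00056,0,0,0,0,0.015],
  [-0.00085,-0.00056,0,0,0,0,0.015],
  [-0.00085,-0.00056,0,0,0,0,0.015],
])

```text
time: 34.7
position: [0.4434, -0.1326, 0.107]
eef_rot: [3.135, -0.009, 0.313]
contact_force: [1.6, -5.2, 0.9]
gripper_width: 0.245
grasp_force: 44.9
```

```bash
python3 plan.py 20
```

```text
t 34.8 Fr 4.61 Ft -2.76 Fz 1.40 z 0.107 axis ang 77.1 bore ang 80.4 q [ 4.3828e+02 -1.6191e+02  2.6990e+01  2.0000e-02 -6.6000e-01]
row x5: [-0.00097 -0.00035]
row x5: [-0.001   -0.00027]
row x5: [-1.04e-03 -9.00e-05]
row x5: [-0.00104  0.00011]
```

Request:
move_arm([
  [-0.00097,-0.00035,0,0,0,0,0.015],
  [-0.00097,-0.00035,0,0,0,0,0.015],
  [-0.00097,-0.00035,0,0,0,0,0.015],
  [-0.00097,-0.00035,0,0,0,0,0.015],
  [-0.00097,-0.00035,0,0,0,0,0.015],
  [-0.001,-0.00027,0,0,0,0,0.015],
  [-0.001,-0.00027,0,0,0,0,0.015],
  [-0.001,-0.00027,0,0,0,0,0.015],
  [-0.001,-0.00027,0,0,0,0,0.015],
  [-0.001,-0.00027,0,0,0,0,0.015],
])

```text
time: 36.05
position: [0.4332, -0.132, 0.1069]
eef_rot: [3.136, -0.009, 0.314]
contact_force: [3.6, -3.9, 1.9]
gripper_width: 0.245
grasp_force: 44.9
```

```bash
python3 plan.py 20
```

```text
t 36.15 Fr 4.33 Ft -2.27 Fz 1.72 z 0.1069 axis ang 97.9 bore ang 99.8 q [ 4.3827e+02 -1.6184e+02  2.7030e+01 -4.0000e-02 -6.9000e-01]
row x5: [-0.00105  0.     ]
row x5: [-0.00104  0.0001 ]
row x5: [-0.00101  0.00029]
row x5: [-0.00094  0.00048]
```

Request:
move_arm([
  [-0.00105,0,0,0,0,0,0.015],
  [-0.00105,0,0,0,0,0,0.015],
  [-0.00105,0,0,0,0,0,0.015],
  [-0.00105,0,0,0,0,0,0.015],
  [-0.00105,0,0,0,0,0,0.015],
  [-0.00104,0.0001,0,0,0,0,0.015],
  [-0.00104,0.0001,0,0,0,0,0.015],
  [-0.00104,0.0001,0,0,0,0,0.015],
  [-0.00104,0.0001,0,0,0,0,0.015],
  [-0.00104,0.0001,0,0,0,0,0.015],
])

```text
time: 37.4
position: [0.4234, -0.1349, 0.1068]
eef_rot: [3.137, -0.009, 0.315]
contact_force: [3.7, -1.9, 1.2]
gripper_width: 0.246
grasp_force: 44.9
```

```bash
python3 plan.py 20
```

```text
t 37.5 Fr 3.67 Ft -1.85 Fz 1.01 z 0.1068 axis ang 118.6 bore ang 119.1 q [ 4.3824e+02 -1.6175e+02  2.7070e+01 -9.0000e-02 -7.7000e-01]
row x5: [-0.001    0.00035]
row x5: [-0.00095  0.00047]
row x5: [-0.00084  0.00064]
row x5: [-0.0007   0.00078]
```

Request:
move_arm([
  [-0.001,0.00032,0,0,0,0,0.015],
  [-0.001,0.00032,0,0,0,0,0.015],
  [-0.001,0.00032,0,0,0,0,0.015],
  [-0.001,0.00032,0,0,0,0,0.015],
  [-0.001,0.00032,0,0,0,0,0.015],
  [-0.00095,0.00046,0,0,0,0,0.015],
  [-0.00095,0.00046,0,0,0,0,0.015],
  [-0.00095,0.00046,0,0,0,0,0.015],
  [-0.00095,0.00046,0,0,0,0,0.015],
  [-0.00095,0.00046,0,0,0,0,0.015],
])

```text
time: 38.75
position: [0.4155, -0.141, 0.1067]
eef_rot: [3.137, -0.01, 0.316]
contact_force: [5.1, -0.5, 1.2]
gripper_width: 0.248
grasp_force: 44.9
```

```bash
python3 plan.py 20
```

```text
t 38.85 Fr 4.46 Ft -3.08 Fz 1.26 z 0.1067 axis ang 138.8 bore ang 137.9 q [ 4.3822e+02 -1.6173e+02  2.7080e+01 -9.0000e-02 -7.9000e-01]
row x5: [-0.00081  0.00071]
row x5: [-0.00072  0.00077]
row x5: [-0.00056  0.00088]
row x5: [-0.00039  0.00096]
```

Request:
move_arm([
  [-0.00081,0.00071,0,0,0,0,0.015],
  [-0.00081,0.00071,0,0,0,0,0.015],
  [-0.00081,0.00071,0,0,0,0,0.015],
  [-0.00081,0.00071,0,0,0,0,0.015],
  [-0.00081,0.00071,0,0,0,0,0.015],
  [-0.00072,0.00077,0,0,0,0,0.015],
  [-0.00072,0.00077,0,0,0,0,0.015],
  [-0.00072,0.00077,0,0,0,0,0.015],
  [-0.00072,0.00077,0,0,0,0,0.015],
  [-0.00072,0.00077,0,0,0,0,0.015],
])

```text
time: 40.1
position: [0.4101, -0.1496, 0.1066]
eef_rot: [3.138, -0.009, 0.317]
contact_force: [5.3, 1.3, 2.4]
gripper_width: 0.245
grasp_force: 44.9
```

```bash
python3 plan.py 20
```

```text
t 40.2 Fr 4.17 Ft -2.82 Fz 1.81 z 0.1066 axis ang 159.1 bore ang 156.9 q [ 4.3820e+02 -1.6172e+02  2.7100e+01 -7.0000e-02 -8.1000e-01]
row x5: [-0.0005   0.00094]
row x5: [-0.00041  0.00095]
row x5: [-0.00023  0.001  ]
row x5: [-6.00e-05  1.02e-03]
```

Request:
move_arm([
  [-0.0005,0.00094,0,0,0,0,0.015],
  [-0.0005,0.00094,0,0,0,0,0.015],
  [0,0,0,0,0,0,0.015],
  [0.0016,0.0012,0,0,0,0,0.015],
  [0.0016,0.0012,0,0,0,0,0.015],
  [0.0016,0.0012,0,0,0,0,0.015],
  [0.0016,0.0012,0,0,0,0,0.015],
  [0.0016,0.0012,0,0,0,0,0.015],
  [0,0,-0.02,0,0,0,0.015],
  [0,0,-0.03,0,0,0,0.015],
])

```text
time: 41.45
position: [0.4116, -0.1556, 0.1556]
eef_rot: [-3.139, 0.006, 0.313]
contact_force: [0.0, -0.6, -1.0]
gripper_width: 0.244
grasp_force: 44.9
```

Request:
move_arm([
  [0,0,-0.03,0,0,0,0.015],
  [0.0114,-0.029,0,0,0,0,0.015],
  [0.0114,-0.029,0,0,0,0,0.015],
  [0.0114,-0.029,0,0,0,0,0.015],
  [0.0114,-0.029,0,0,0,0,0.015],
  [0.0114,-0.029,0,0,0,0,0.015],
  [0.0114,-0.029,0,0,0,0,0.015],
  [0.0114,-0.029,0,0,0,0,0.015],
  [0.0114,-0.029,0,0,0,0,0.015],
  [0,0,0,0,0,0,0.015],
])

```text
time: 42.7
position: [0.428, 0.0948, 0.1856]
eef_rot: [-3.141, 0.003, 0.318]
contact_force: [0.4, -0.1, -0.3]
gripper_width: 0.248
grasp_force: 44.9
```

Run:
```python
from h import *
o=observe(); s=snap("wrist"); c=snap("scene"); o=observe()
print(o["time"],o["position"].round(4),o["eef_rot"].round(4))
a=cv2.resize(s["pixels"][:,:,::-1],(400,300)); b=cv2.resize(c["pixels"][150:260,240:350,::-1],(400,400),interpolation=cv2.INTER_CUBIC)
cv2.imwrite('pics/c5.png',np.hstack([np.vstack([a,np.zeros((100,400,3),np.uint8)]),b]))
print("stand top ctr scene crop",(proj(c,(.4269,.0931,.045))-[240,150])*400/110)
```

```text
42.8 [0.4281 0.0921 0.1857] [3.1408e+00 3.1000e-03 3.1370e-01]
stand top ctr scene crop [198.54617359 260.90701063]
```

View pics/c5.png

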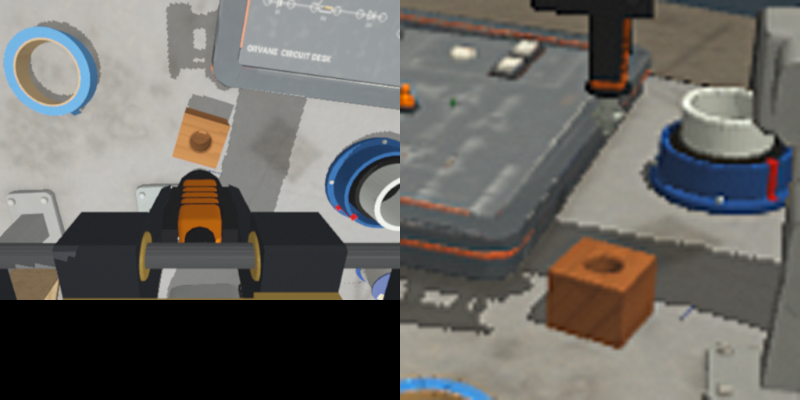

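Request:
move_arm([
  [-0.0009,-0.001,0.02,0,0,0,0.015],
  [0,0,0.025,0,0,0,0.015],
  [0,0,0.025,0,0,0,0.015],
  [0,0,0.015,0,0,0,0.015],
  [0,0,0.005,0,0,0,0.015],
  [0,0,0.005,0,0,0,0.015],
  [0,0,0.005,0,0,0,0.015],
  [0,0,0.005,0,0,0,0.015],
  [0,0,0.003,0,0,0,0.015],
  [0,0,0,0,0,0,0.015],
])

```text
time: 44.05
position: [0.4281, 0.094, 0.078]
eef_rot: [3.142, 0.0, 0.314]
contact_force: [0.2, 0.2, -1.4]
gripper_width: 0.25
grasp_force: 44.9
```

```bash
python3 rd.py | head -1
```

```text
44.15 [0.42817 0.09398 0.0781 ] [-0.02  0.21 -1.51]
```

Request:
move_arm([
  [-0.0015,0.0005,0,0,0,0,0.015],
  [0,0,0.004,0,0,0,0.015],
  [0,0,0.004,0,0,0,0.015],
  [0,0,0.004,0,0,0,0.015],
  [0,0,0.004,0,0,0,0.015],
  [0,0,0.0015,0,0,0,0.015],
  [0,0,0.001,0,0,0,0.015],
  [0,0,0,0,0,0,0.015],
  [0,0,0,0,0,0,0.015],
  [0,0,0,0,0,0,0.015],
])

```text
time: 45.45
position: [0.427, 0.093, 0.0597]
eef_rot: [3.142, -0.0, 0.314]
contact_force: [0.8, -0.6, -0.8]
gripper_width: 0.246
grasp_force: 44.9
```

```bash
python3 rd.py | head -1
```

```text
45.55 [0.42697 0.09303 0.0597 ] [ 0.3  -0.01 -0.6 ]
```

Request:
move_arm([
  [0,0,0.0004,0,0,0,0.015],
  [0,0,0.0004,0,0,0,0.015],
  [0,0,0.0002,0,0,0,0.015],
  [0,0,0,0,0,0,0.015],
  [0,0,0,0,0,0,0.03],
  [0,0,0,0,0,0,0.045],
  [0,0,0,0,0,0,0.06],
  [0,0,0,0,0,0,0.06],
  [0,0,0,0,0,0,0.06],
  [0,0,0,0,0,0,0.06],
])

```text
time: 46.85
position: [0.4269, 0.093, 0.0586]
eef_rot: [-3.142, -0.0, 0.314]
contact_force: [-0.9, -0.9, -0.0]
gripper_width: 0.682
grasp_force: 0.0
```

Request:
move_arm([
  [0,0,-0.01,0,0,0,0.06],
  [0,0,-0.02,0,0,0,0.06],
  [0,0,-0.02,0,0,0,0.06],
  [0,0,-0.02,0,0,0,0.06],
  [0,0,-0.025,0,0,0,0.06],
  [0,0,-0.025,0,0,0,0.06],
  [0,0,-0.025,0,0,0,0.06],
  [0,0,-0.02,0,0,0,0.06],
  [0,0,0,0,0,0,0.06],
  [0,0,0,0,0,0,0.06],
])

```text
time: 48.1
position: [0.4264, 0.0929, 0.2233]
eef_rot: [-3.141, 0.001, 0.314]
contact_force: [-0.9, 0.2, -0.1]
gripper_width: 0.682
grasp_force: 0.0
```

Run:
```python
from h import *
s=snap("wrist"); c=snap("scene")
a=cv2.resize(s["pixels"][:,:,::-1],(400,300)); b=cv2.resize(c["pixels"][150:260,240:350,::-1],(400,400),interpolation=cv2.INTER_CUBIC)
cv2.imwrite('pics/c6.png',np.hstack([np.vstack([a,np.zeros((100,400,3),np.uint8)]),b])); print(observe()["time"])
```

```text
48.2
```

View pics/c6.png

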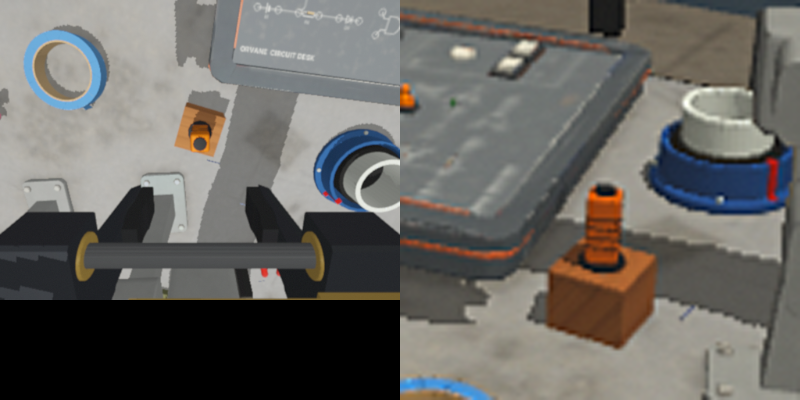

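The tool stands upright in the stand (wrist (200,135), scene crop (605,225)) with its guard flat, and the gripper is clear. Handing in.

```bash
python3 -c "
from cell import *
print(close_job())"
```

```text
the job is handed in; nothing more can be done
None
```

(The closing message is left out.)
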